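# Count along the rail and push the tin into the third gap

### The job

On the cart's top tier, start at the rack's green end and run a fingertip along the wooden rail above the rack's back, keeping it lightly pressed down, from the first gap over the bumps to the third gap. Then push the aluminium tin along the tier with the fingertips and into that third gap, counted from the green end, until it is fully home against the back. Push it only, never lift, tip or carry it, and leave the jar, cup, coaster and scoop where they are.

Things in the scene. Friction and masses are not known exactly. Their poses are not given: they have to be found in the camera images.
- cart: slim rolling cart; origin at the middle of its pale blue top tier's flat floor (world z = 0, level), z up. The tier is 360 mm (x) by 660 mm (y) with a 14 mm high rim. It does not move.
- rack: white divider rack fixed on the top tier, 392 mm long along its y; origin at the middle of its underside, on the tier's floor. Six equal bays (gaps) side by side, centres at y = +160, +96, +32, -32, -96, -160 mm, each 56 mm wide clear between 8 mm thick, 42 mm high dividers; open at the top and towards -x, the tier's floor is their floor.
- rack_front (a point): middle of the line of the dividers' rounded front ends, at rack x = -20 mm on the tier's floor. The bays are 44 mm deep: the back wall's face is at rack x = +24 mm, so the tin fully home (touching the back wall) has its centre at rack x = 0 and sticks out 4 mm past the dividers.
- rail (a joint): how far the counting rail is pressed down, m: 0 up, 0.010 at its stop. The rail is one 20 mm wide bar along the rack's y over the back wall, middle line at rack x = +34 mm, top face 62 mm above the tier's floor when up. It moves straight down on springs: gives from about 2 N, then 0.5 N per mm, and springs back. Pressing it about 5 mm is right.
- rail_a: rail stretch of the bay at rack y = +160 mm: the flat stretch of pale wooden rail behind that bay, 64 mm long along the rack's y, 20 mm wide; origin at the middle of its top face. Touching it counts as touching that gap.
- rail_b: rail stretch of the bay at rack y = +96 mm: as rail_a.
- rail_c: rail stretch of the bay at rack y = +32 mm: as rail_a.
- rail_d: rail stretch of the bay at rack y = -32 mm: as rail_a.
- rail_e: rail stretch of the bay at rack y = -96 mm: as rail_a.
- rail_f: rail stretch of the bay at rack y = -160 mm: as rail_a.
- bump_ab: dark, shallow roof-shaped bump on the rail at rack y = +128 mm, in line with the divider between two bays; 1.5 mm high, about 19 mm long along y, so 45 mm of flat rail lies between bumps; origin at its middle, level with the flat rail's top. A fingertip that slides along the rail at constant height rides over it, as the rail gives.
- bump_bc: dark, shallow roof-shaped bump on the rail at rack y = +64 mm, in line with the divider between two bays, as bump_ab.
- bump_cd: dark, shallow roof-shaped bump on the rail at rack y = +0 mm, in line with the divider between two bays, as bump_ab.
- bump_de: dark, shallow roof-shaped bump on the rail at rack y = -64 mm, in line with the divider between two bays, as bump_ab.
- bump_ef: dark, shallow roof-shaped bump on the rail at rack y = -128 mm, in line with the divider between two bays, as bump_ab.
- green_end: green upright end block, 40 x 24 x 70 mm high, fixed beside one end of the rack (either +y or -y end, changes); origin under its centre. Counting starts at this end: the first gap is the bay next to it.
- white_end: the same block in white, at the other end of the rack.
- tin: round closed aluminium tin, 48 mm diameter, 40 mm high, about 0.12 kg, loose, standing on the tier's floor in front (-x side) of the rack; origin at the centre of its underside. It slides when pushed low down.
- jar: capped glass jar, 64 mm diameter, 85 mm high, loose bystander beyond one end of the rack; origin under its centre.
- cup: yellow silicone cup with lid, 70 mm diameter, 75 mm high, loose bystander beyond one end of the rack; origin under its centre.
- coaster: round bamboo coaster, 88 mm diameter, 9 mm thick, loose bystander lying behind (+x side of) the rack; origin under its centre.
- scoop: white plastic scoop, 117 mm long along its y, 60 mm wide, 28 mm high, loose bystander lying behind the rack; origin under its bowl-handle line, near the middle.
There are look-alikes about, which are no part of the job. What is meant by the tin is not yellow, and is the larger of those in its own colour.

How it is judged:
By the outcome, as a careful person would: the job done as asked, in the order asked, and still so for the second after the job is handed in, with the robot touching nothing.
It also fails if it takes over 67 s, if anything falls off the work surface, if the arm or the gripper's body presses on something with over 40 N, if the wrist force passes 120 N, or if a joint passes its speed limit or range.

### The arm

A 7-joint arm with a two-finger parallel gripper is mounted at the origin on the work surface. World frame = base frame: x ahead of the robot, y to its left, z up, the work surface at z = 0. Lengths are in mm, angles in rad, forces in N, time in s.
With the tool pointing down it reaches from about 400 to 875 mm from the base axis. Payload 4.4 kg.
Tool frame: the origin (TCP) lies midway between the tips of the shut fingers; the grasp point (between the pads) lies 19 mm behind it (ctrl.pinch_z is the distance from the TCP to the grasp point, in mm); z points along the fingers, y is the line along which they close (so a half turn about z gives the same grasp; the last joint's range is limited). The gripper opens to 85 mm and grips with 20 to 120 N. Pads are 22 mm wide; open, the fingers measure 114 mm over their backs; the gripper's body (76 mm by 85 mm) begins 54 mm behind the grasp point. The pads swing forward as they close: fully open they stand 13 mm farther back than shut.
Start: joints at [-0.066, 0.628, 0.038, 1.517, -0.027, 0.996, -0.02], TCP at [650.014, 0.027, 231.313] pointing down, gripper open.
Joint ranges: [-3.06, 3.06], [-0.37, 2.12], [-1.25, 1.32], [0.18, 2.47], [-1.1, 4.24], [0.23, 1.98], [-2.94, 2.94]. Speed limits (rad/s): [2.57, 2.57, 3.14, 3.14, 3.14, 3.14, 3.14].

### API

Orientations are given as [roll, pitch, yaw] about the fixed x, y, z axes, in that order (R = Rz(yaw) Ry(pitch) Rx(roll)).
In Python, from cell import read_state, cams, order, ctrl gives the robot as it stands.
- The arm moves only by the tool move_arm, never from a script. Its argument "targets" is text: rows parted by semicolons, each of 7 numbers parted by spaces: the gripper's target within -1 to 1 (fully open at 1, half-way at 0, shut at -1), then the shift along the tool's x, y, z in cm, then the turn, a rotation vector about the tool's x, y, z in degrees. A call has 1 to 5 rows; each row shifts and turns the commanded pose from where the row before left it, along the tool's axes as they then stand; what a row does not reach is not made up. A row lasts 1/12 s, in which the tool goes at most 41.7 mm and 7.16 degrees, less where a joint would pass 70% of its speed; a pose out of reach is approached as far as the arm can. A call with a gripper value outside its range is refused whole. The fingers move at their own pace and stop on an object; the grip force is fixed at half the most. Time passes only in rows, so rows that do not move let the fingers close. It gives the time, the measured TCP pose, the force, the opening and the grip force at its end, in the units of the state.
- read_state(): the state, without advancing time (a new reading comes with each control period).
- cams.get_image(name): name is "scene" or "side" or "wrist"; returns a dict with "color" (480x640x3 uint8, red, green, blue), "fovy" (degrees; the focal length in pixels is half the picture's height over the tangent of half this angle, whatever the lens; pixels are square), "cx", "cy" (the principal point, pixels), "rvec" (rotation vector, rad) and "tvec" (3), from world to camera coordinates, as OpenCV has them. Camera axes: x right, y down, z forward; pixel columns grow to the right and rows downward; lengths in mm; the calibration is good to about 2 mm. A picture is of the moment at which its call begins. There is no depth.
- order.finish_job(): hands the job in; it is judged then, once.
The state is a dict: "clock": time; "qpos": joint angles; "qd": joint speeds; "tau": joint torques, N m; "eef_pos": TCP position; "tool_rot": TCP orientation; "force": force on the tool from outside, world axes, zero at the start; "torque": the same for the moment, N m; "width": finger opening in mm; "gripper_force": force on a finger pad.
Only numpy, scipy, OpenCV 4.12 (cv2) and the standard library are available. Lean on these libraries where they do the work, as an engineer would, in place of code of your own. Each camera call takes 0.05 s, during which the arm holds its last target. There are 200 camera calls.

## Working session

There is one attempt and no reset: what is moved stays moved. The work goes in short steps, Python scripts to look and compute and a tool call to move; the robot and the scene stay as the last step left them, time stands still between calls to the robot, and variables do not carry over. Pictures are saved under pics/ and viewed, at most 10 in all, crops included, and the job is handed in when it is done.

Besides the shell and the picture viewer there is one more tool, called after "Emit:" as name(argument=value, ...) on one line, values as JSON. move_arm: Moves the arm, as the interface text tells. Its arguments: {"type":"object","properties":{"targets":{"type":"string"}},"required":["targets"]}

```bash
mkdir -p pics; ls; cat > h.py <<'E'
import numpy as np, cv2
from cell import read_state, cams, order, ctrl
def shot(n):
    im=cams.get_image(n); return im
def save(im,fn): cv2.imwrite('pics/'+fn,cv2.cvtColor(im['color'],cv2.COLOR_RGB2BGR))
def ray(im,u,v,z):
    f=240/np.tan(np.radians(im['fovy'])/2)
    R=cv2.Rodrigues(np.array(im['rvec'],float))[0]; t=np.array(im['tvec'],float).ravel()
    c=-R.T@t; d=R.T@np.array([(u-im['cx'])/f,(v-im['cy'])/f,1])
    return c+d*(z-c[2])/d[2]
def proj(im,p):
    f=240/np.tan(np.radians(im['fovy'])/2)
    R=cv2.Rodrigues(np.array(im['rvec'],float))[0]; t=np.array(im['tvec'],float).ravel()
    q=R@np.array(p,float)+t
    return np.array([im['cx']+f*q[0]/q[2],im['cy']+f*q[1]/q[2]])
E
python3 - <<'E'
from h import *
import pickle
d={}
for n in('scene','side','wrist'):
    d[n]=shot(n); save(d[n],n+'0.png'); print(n,d[n]['fovy'],-cv2.Rodrigues(np.array(d[n]['rvec'],float))[0].T@np.array(d[n]['tvec']).ravel())
pickle.dump(d,open('d0.pkl','wb'))
print(read_state())
E
```

```text
pics
scene 53.187404948691174 [1017.81612403  127.67612339  805.23995254]
side 46.20663058718154 [496.00220668 771.58018625 730.92038455]
wrist 67.43172801020869 [650.05323539  80.01218861 373.49272072]
{'clock': 0.15, 'qpos': array([-0.06578813,  0.62912848,  0.03845696,  1.51811885, -0.02696812,
        0.99626215, -0.02000898]), 'qd': array([ 2.50789663e-04, -2.84956135e-03,  2.88665060e-05, -2.57845584e-03,
       -1.40035898e-03, -1.04965581e-03,  1.66512798e-03]), 'tau': array([ 2.19518879e-03, -5.63800478e+01,  1.22790758e+00, -1.93650573e+01,
        1.11919764e-02,  7.40401709e-03, -1.44664841e-05]), 'eef_pos': array([6.49549524e+02, 1.14292437e-02, 2.30610065e+02]), 'tool_rot': array([-3.14019442e+00,  3.70339600e-05,  1.57078636e+00]), 'force': array([-0.63249856, -0.34100093, -0.61219278]), 'torque': array([0.04978859, 0.03961851, 0.00062059]), 'gripper_force': 0.0, 'width': 85.27807688092685}
```

View pics/scene0.png

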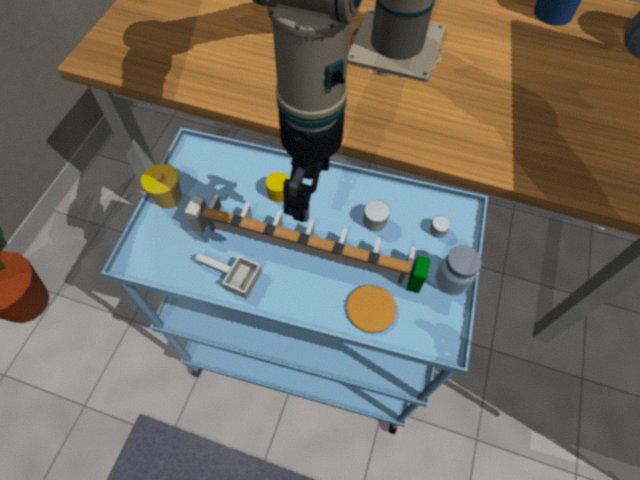

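View pics/side0.png

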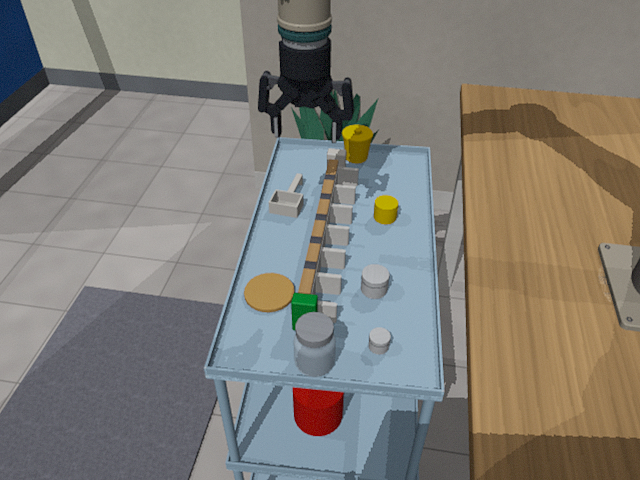

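The scene view shows the green end at (418,272), on world +y, and the white end at (195,213). The tin is the larger grey one at (376,215) in scene and (375,281) in side. The small grey look-alike is at (440,227), and the jar is at (460,270). Next I'll measure the positions.

```bash
python3 - <<'E'
from h import *
import pickle
d=pickle.load(open('d0.pkl','rb'))
for n,(u0,v0,u1,v1) in dict(scene=(195,205,435,290),side=(285,150,345,330)).items():
    im=d[n]; hsv=cv2.cvtColor(im['color'],cv2.COLOR_RGB2HSV)
    H,S,V=[hsv[...,i].astype(int) for i in range(3)]
    roi=np.zeros(H.shape,bool); roi[v0:v1,u0:u1]=1
    wood=roi&(H>8)&(H<22)&(S>90)&(V>60)
    if n=='side': wood[265:315,:299]=0
    g=roi&(H>45)&(H<75)&(S>150)
    k,l,st,c=cv2.connectedComponentsWithStats(wood.astype(np.uint8))
    for i in range(1,k):
        if st[i,4]>25:
            r=cv2.minAreaRect(np.argwhere(l==i)[:,::-1].astype(np.float32))
            print(n,'wood',st[i],c[i].round(1),ray(im,*c[i],62).round(1))
    print('green bbox',np.argwhere(g).min(0)[::-1],np.argwhere(g).max(0)[::-1])
    a=im['color']; 
    cy,cx=(215,376) if n=='scene' else (281,375)
    cv2.imwrite('pics/c_%s.png'%n,cv2.resize(cv2.cvtColor(a[cy-70:cy+80,cx-100:cx+100],cv2.COLOR_RGB2BGR),None,fx=4,fy=4,interpolation=cv2.INTER_CUBIC))
    tin=np.zeros(H.shape,bool); tin[cy-22:cy+22,cx-22:cx+22]=1; tin&=(S<45)&(V>60)
    k,l,st,c=cv2.connectedComponentsWithStats(tin.astype(np.uint8))
    for i in range(1,k):
        if st[i,4]>25: print(n,'tin',st[i],c[i],ray(im,*c[i],20))
E
cd pics; python3 -c "
import cv2,numpy as np
a=cv2.imread('c_scene.png');b=cv2.imread('c_side.png')
cv2.imwrite('c.png',np.vstack([cv2.resize(a,(400,300)),cv2.resize(b,(400,300))]))"
```

```text
scene wood [202 207  31  18 312] [216.8 215.5] [ 635.6 -186.5   62. ]
scene wood [232 218  35  16 285] [251.7 225.2] [ 634.  -118.6   62. ]
scene wood [271 226  29  18 290] [285.9 234.5] [632.  -53.7  62. ]
scene wood [300 236  35  17 301] [319.8 243.9] [630.5   9.7  62. ]
scene wood [334 246  77  28 705] [376.  259.2] [627.4 111.6  62. ]
scene wood [356 286  28   4  84] [369.3 287.8] [683.1 115.   62. ]
green bbox [408 256] [429 289]
scene tin [364 200  25  31 627] [375.56778309 214.90909091] [512.96945219  84.69968675  20.        ]
side wood [326 160  12  15 139] [331.7 166.8] [ 632.1 -185.2   62. ]
side wood [322 179  12  15 134] [327.5 186.2] [ 630.1 -117.7   62. ]
side wood [317 199  13  15 153] [323.  206.1] [628.4 -53.8  62. ]
side wood [312 220  14  17 177] [318.2 227.9] [626.4  10.2  62. ]
side wood [306 243  15  19 205] [312.9 252. ] [624.6  74.4  62. ]
side wood [299 268  16  26 295] [306.5 280.7] [622.6 143.9  62. ]
green bbox [291 293] [317 329]
side tin [361 264  29  35 843] [374.49347568 280.70344009] [513.71505742  83.80185941  20.        ]
```

View pics/c_scene.png

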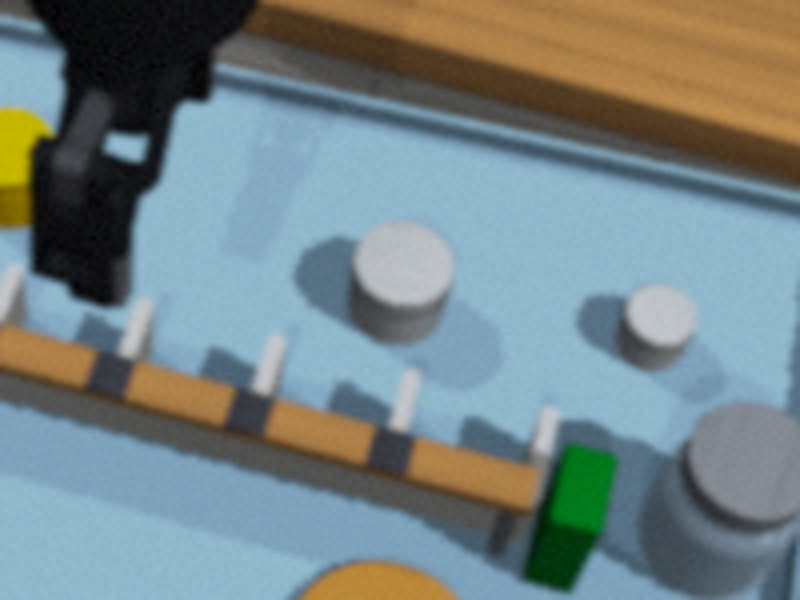

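The crop shows the rail with the third bay's bumps at about (338,247) and (303,238). The tin stands alone at (376,212), with no obstacle on its way. The fits give these estimates (mm, world frame):
- Rail midline: (629.4, -22), with a yaw of about 0.028.
- Tin: (513, 84).
- Third bay home: (594.5, 9).

Now I'll go above the first gap, fingers shut.

Emit:
move_arm(targets="-1 3.5 -0.6 2 0 0 -1.6; -1 3.5 -0.6 3 0 0 0; -1 3.5 -0.6 3 0 0 0; -1 3.3 -0.7 3 0 0 0; -1 0 0 3 0 0 0")

```text
clock: 0.57
eef_pos: [622.0, 138.1, 98.9]
tool_rot: [-3.141, -0.007, 1.608]
force: [-0.6, 0.8, 0.2]
width: 25.2
gripper_force: 0.0
```

Emit:
move_arm(targets="-1 0 0 0 0 0 0; -1 0 0 0 0 0 0; -1 0 0 0 0 0 0; -1 0 0 0 0 0 0; -1 0 0 0 0 0 0")

```text
clock: 0.98
eef_pos: [625.9, 126.6, 101.9]
tool_rot: [3.138, -0.0, 1.597]
force: [0.2, -0.2, 0.3]
width: -0.0
gripper_force: 0.0
```

```bash
python3 - <<'E'
from h import *
s=read_state();print(s['eef_pos'],s['tool_rot'],s['force'],s['width'])
p=s['eef_pos']
for n in('side','scene'):
    im=shot(n);q=proj(im,p).astype(int);print(n,q)
    c=im['color'][q[1]-70:q[1]+80,q[0]-100:q[0]+100];np.save
    cv2.imwrite('pics/a_%s.png'%n,cv2.resize(cv2.cvtColor(c,cv2.COLOR_RGB2BGR),None,fx=2,fy=2))
a=np.hstack([cv2.imread('pics/a_side.png'),cv2.imread('pics/a_scene.png')]);print(a.shape);cv2.imwrite('pics/a.png',a)
E
```

```text
[625.89188064 126.57287922 101.89763617] [ 3.13796964e+00 -1.86526946e-04  1.59668536e+00] [ 0.15153608 -0.20017939  0.34675049] -0.014670273434348277
side [306 255]
scene [387 250]
(300, 800, 3)
```

View pics/a.png

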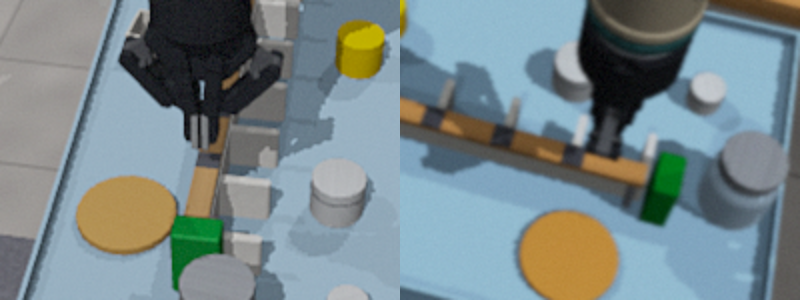

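The picture shows the shut fingertips over the rail and short of the first flat's middle, with the green block just beyond. I'll shift 11.5 mm and go down.

Emit:
move_arm(targets="-1 1.2 0 1 0 0 0; -1 0 0 1 0 0 0; -1 0 0 1 0 0 0; -1 0 0 0.5 0 0 0; -1 0 0 0 0 0 0")

```text
clock: 1.5
eef_pos: [622.5, 139.6, 62.7]
tool_rot: [-3.138, 0.001, 1.599]
force: [0.5, 0.3, -0.1]
width: 0.1
gripper_force: 0.0
```

Emit:
move_arm(targets="-1 0 0 0.3 0 0 0; -1 0 0 0.2 0 0 0; -1 0 0 0.2 0 0 0; -1 0 0 0.2 0 0 0; -1 0 0 0 0 0 0")

```text
clock: 1.92
eef_pos: [623.7, 139.5, 56.0]
tool_rot: [-3.141, 0.0, 1.598]
force: [-2.3, 0.1, 4.1]
width: 0.2
gripper_force: 2.4
```

Emit:
move_arm(targets="-1 -0.6 0 0 0 0 0; -1 -0.6 0 0 0 0 0; -1 -0.6 0 0 0 0 0; -1 -0.6 0 0 0 0 0; -1 -0.6 0 0 0 0 0")

```text
clock: 2.33
eef_pos: [625.6, 110.3, 56.4]
tool_rot: [3.14, -0.002, 1.599]
force: [-0.3, 4.1, 5.8]
width: 0.3
gripper_force: 2.6
```

Emit:
move_arm(targets="-1 -0.6 0 0 0 0 0; -1 -0.6 0 0 0 0 0; -1 -0.6 0 0 0 0 0; -1 -0.6 0 0 0 0 0; -1 -0.6 0 0 0 0 0")

```text
clock: 2.75
eef_pos: [625.9, 79.2, 56.0]
tool_rot: [3.141, -0.0, 1.598]
force: [-0.0, 4.1, 5.0]
width: 0.2
gripper_force: 2.4
```

Emit:
move_arm(targets="-1 -0.6 0 0 0 0 0; -1 -0.6 0 0 0 0 0; -1 -0.6 0 0 0 0 0; -1 -0.6 0 0 0 0 0; -1 -0.6 0 0 0 0 0")

```text
clock: 3.17
eef_pos: [626.3, 50.2, 55.9]
tool_rot: [3.142, -0.001, 1.599]
force: [0.3, 6.4, 6.1]
width: 0.3
gripper_force: 3.2
```

Emit:
move_arm(targets="-1 -0.6 0 0 0 0 0; -1 -0.6 0 0 0 0 0; -1 -0.6 0 0 0 0 0; -1 -0.6 0 0 0 0 0; -1 -0.6 0 0 0 0 0")

```text
clock: 3.58
eef_pos: [627.0, 19.0, 55.8]
tool_rot: [-3.141, 0.0, 1.599]
force: [-0.1, 3.4, 4.5]
width: 0.1
gripper_force: 2.5
```

Emit:
move_arm(targets="-1 -0.5 0 0 0 0 0; -1 -0.3 0 0 0 0 0; -1 0 0 0 0 0 0; -1 0 0 0 0 0 0; -1 0 0 0 0 0 0")

```text
clock: 4.0
eef_pos: [627.3, 10.2, 55.8]
tool_rot: [-3.141, 0.002, 1.598]
force: [-0.6, -0.9, 5.1]
width: 0.1
gripper_force: 2.5
```

Emit:
move_arm(targets="-1 0 0 -1 0 0 0; -1 0 0 -2 0 0 0; -1 0 0 -3 0 0 0; -1 0 0 0 0 0 0; -1 0 0 0 0 0 0")

```text
clock: 4.42
eef_pos: [628.3, 11.4, 117.5]
tool_rot: [3.139, 0.0, 1.599]
force: [-0.2, -0.4, -0.4]
width: -0.0
gripper_force: 0.0
```

```bash
python3 - <<'E'
from h import *
s=read_state();print(s['eef_pos'],s['tool_rot'],s['force'],s['width'])
im=shot('side');save(im,'s1.png')
hsv=cv2.cvtColor(im['color'],cv2.COLOR_RGB2HSV);H,S,V=[hsv[...,i].astype(int) for i in range(3)]
m=np.zeros(H.shape,bool);m[258:304,353:398]=1;m&=(S<45)&(V>60)
k,l,st,c=cv2.connectedComponentsWithStats(m.astype(np.uint8))
for i in range(1,k):
    if st[i,4]>25: print(st[i],c[i],ray(im,*c[i],20))
for uv in ((380,340),(386,210)): print(ray(im,*uv,20))
E
```

```text
[628.26030404  11.44358051 117.54260822] [3.13891970e+00 4.99859121e-04 1.59862568e+00] [-0.1935204  -0.38458567 -0.40635587] -0.015082638735796452
[361 264  29  35 852] [374.39084507 280.78403756] [513.87263928  84.02693393  20.        ]
[492.47998937 211.00139156  20.        ]
[ 510.20536065 -115.60811139   20.        ]
```

Emit:
move_arm(targets="-0.48 1.6 -1.4 0 0 0 0; -0.48 1.6 -1.4 0 0 0 0; -0.48 1.6 -1.4 0 0 0 0; -0.48 1.6 -1.4 0 0 0 0; -0.48 1.6 -1.4 0 0 0 0")

```text
clock: 4.88
eef_pos: [553.1, 90.0, 114.5]
tool_rot: [-3.138, 0.001, 1.599]
force: [-0.5, 0.6, 0.1]
width: 22.2
gripper_force: 0.0
```

Emit:
move_arm(targets="-0.48 1.6 -1.4 0 0 0 0; -0.48 1.6 -1.4 0 0 0 0; -0.48 1.4 -1.4 0 0 0 0; -0.48 0 0 0 0 0 0; -0.48 0 0 0 0 0 0")

```text
clock: 5.3
eef_pos: [510.3, 135.1, 114.9]
tool_rot: [-3.139, 0.001, 1.601]
force: [1.1, -0.3, -0.8]
width: 22.1
gripper_force: 0.0
```

Emit:
move_arm(targets="-0.48 0 0.3 2.5 0 0 0; -0.48 0 0 2.5 0 0 0; -0.48 0 0 2.5 0 0 0; -0.48 0 0 1.5 0 0 0; -0.48 0 0 1 0 0 0")

```text
clock: 5.72
eef_pos: [514.4, 132.9, 13.4]
tool_rot: [-3.139, 0.002, 1.597]
force: [0.3, -0.3, 0.3]
width: 22.3
gripper_force: 0.0
```

Emit:
move_arm(targets="-0.48 0 0 0.3 0 0 0; -0.48 0 0 0 0 0 0; -0.48 0 0 0 0 0 0")

```text
clock: 5.97
eef_pos: [515.6, 134.3, 13.2]
tool_rot: [3.141, 0.0, 1.598]
force: [-0.8, -0.0, 0.7]
width: 22.3
gripper_force: 0.0
```

Emit:
move_arm(targets="-0.48 -0.6 -0.2 0.3 0 0 0; -0.48 -0.6 0 0 0 0 0; -0.48 -0.5 0 0 0 0 0; -0.48 -0.5 0 0 0 0 0; -0.48 -0.5 0 0 0 0 0")

```text
clock: 6.38
eef_pos: [514.2, 107.4, 10.3]
tool_rot: [3.14, -0.001, 1.599]
force: [0.3, 2.0, 1.1]
width: 21.8
gripper_force: 1.1
```

Emit:
move_arm(targets="-0.48 -0.5 0 0 0 0 0; -0.48 -0.5 0 0 0 0 0; -0.48 -0.5 0 0 0 0 0; -0.48 -0.5 0 0 0 0 0; -0.48 -0.5 0 0 0 0 0")

```text
clock: 6.8
eef_pos: [514.7, 82.8, 10.1]
tool_rot: [3.141, -0.001, 1.599]
force: [-0.4, 3.3, 3.2]
width: 21.8
gripper_force: 2.2
```

```bash
cat > t.py <<'E'
from h import *
import sys
s=read_state();print(s['eef_pos'],s['force'],s['width'])
im=shot('side');save(im,sys.argv[1]+'.png')
hsv=cv2.cvtColor(im['color'],cv2.COLOR_RGB2HSV);H,S,V=[hsv[...,i].astype(int) for i in range(3)]
m=(S<45)&(V>60)
p=[float(a) for a in sys.argv[2:4]]; q=proj(im,[*p,20]).astype(int)
r=np.zeros_like(m);r[q[1]-28:q[1]+28,q[0]-28:q[0]+28]=1
k,l,st,c=cv2.connectedComponentsWithStats((m&r).astype(np.uint8))
for i in range(1,k):
    if st[i,4]>60: print(st[i],c[i],ray(im,*c[i],20))
c=im['color'][q[1]-70:q[1]+80,q[0]-100:q[0]+100]
cv2.imwrite('pics/%s_c.png'%sys.argv[1],cv2.resize(cv2.cvtColor(c,cv2.COLOR_RGB2BGR),None,fx=3,fy=3))
E
python3 t.py s2 514 62
```

```text
[514.74152487  82.75637668  10.06779735] [-0.39171314  3.26180915  3.19822169] 21.84577373799215
[364 258  22  31 470] [375.03191489 273.25319149] [514.56525502  65.46558478  20.        ]
```

View pics/s2_c.png

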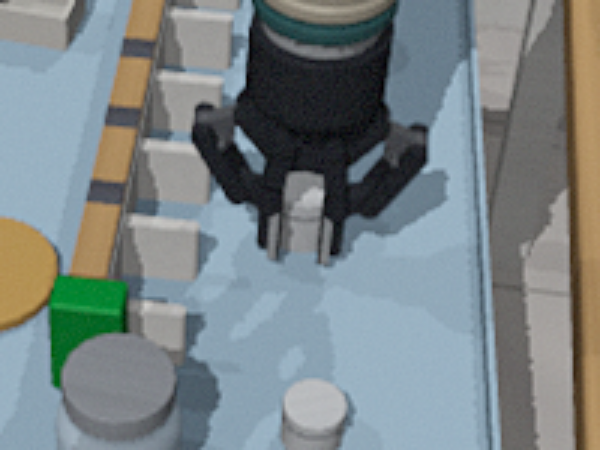

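The crop shows the tin held in the cradle between the two fingertips, upright and sliding. I'll keep going to the bay's axis.

Emit:
move_arm(targets="-0.48 -0.5 0 0 0 0 0; -0.48 -0.5 0 0 0 0 0; -0.48 -0.5 0 0 0 0 0; -0.48 -0.5 0 0 0 0 0; -0.48 -0.5 0 0 0 0 0")

```text
clock: 7.27
eef_pos: [515.1, 57.3, 9.8]
tool_rot: [-3.141, -0.0, 1.599]
force: [0.0, 3.9, 4.4]
width: 22.7
gripper_force: 2.3
```

Emit:
move_arm(targets="-0.48 -0.5 0 0 0 0 0; -0.48 -0.5 0 0 0 0 0; -0.48 -0.4 0 0 0 0 0; -0.48 -0.2 0 0 0 0 0; -0.48 0 0 0 0 0 0")

```text
clock: 7.68
eef_pos: [515.5, 40.5, 9.8]
tool_rot: [-3.141, 0.001, 1.597]
force: [0.3, 1.6, 0.8]
width: 21.8
gripper_force: 0.5
```

Emit:
move_arm(targets="-0.48 1 0 0 0 0 0; -0.48 2 0 0 0 0 0; -0.48 2 0 0 0 0 0; -0.48 0 -1.5 -3 0 0 0; -0.48 0 -1.5 -3 0 0 0")

```text
clock: 8.1
eef_pos: [482.0, 92.2, 68.1]
tool_rot: [-3.136, 0.001, 1.601]
force: [-1.0, -0.6, 0.8]
width: 22.2
gripper_force: 0.0
```

```bash
python3 t.py s3 516 7; python3 - <<'E'
from h import *
im=shot('scene');save(im,'sc3.png')
hsv=cv2.cvtColor(im['color'],cv2.COLOR_RGB2HSV);H,S,V=[hsv[...,i].astype(int) for i in range(3)]
q=proj(im,[516,7,20]).astype(int);print(q)
r=np.zeros(H.shape,bool);r[q[1]-24:q[1]+20,q[0]-24:q[0]+24]=1;r&=(S<45)&(V>60)
k,l,st,c=cv2.connectedComponentsWithStats(r.astype(np.uint8))
for i in range(1,k):
    if st[i,4]>60: print(st[i],c[i],ray(im,*c[i],20))
c=im['color'][q[1]-70:q[1]+80,q[0]-100:q[0]+100]
a=cv2.resize(cv2.cvtColor(c,cv2.COLOR_RGB2BGR),(400,300));b=cv2.resize(cv2.imread('pics/s3_c.png'),(400,300))
cv2.imwrite('pics/b.png',np.hstack([b,a]))
E
```

```text
[481.99767661  92.17719657  68.09871214] [-0.95847392 -0.60647684  0.84698691] 22.214957242551296
[365 241  27  30 418] [375.50717703 257.35406699] [517.67239281  24.80413106  20.        ]
[336 205]
[326 190  25  31 604] [337.83112583 204.93046358] [514.82661587   8.7721454   20.        ]
```

View pics/b.png

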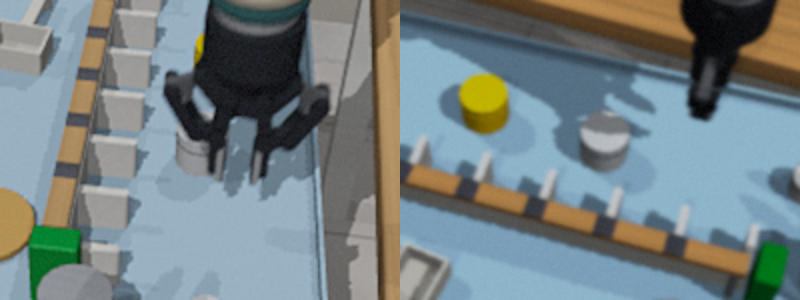

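The picture shows the tin upright at about (515, 8), in front of the third bay, with the fingers clear. I'll turn the tool 90° to push along +x.

Emit:
move_arm(targets="-0.48 0 0 0 0 0 6; -0.48 0 0 0 0 0 6; -0.48 0 0 0 0 0 6; -0.48 0 0 0 0 0 6; -0.48 0 0 0 0 0 6")

```text
clock: 8.62
eef_pos: [484.0, 90.6, 69.2]
tool_rot: [-3.141, 0.001, 1.07]
force: [-0.6, 0.0, -0.3]
width: 22.0
gripper_force: 0.0
```

Emit:
move_arm(targets="-0.48 0 0 0 0 0 6; -0.48 0 0 0 0 0 6; -0.48 0 0 0 0 0 6; -0.48 0 0 0 0 0 6; -0.48 0 0 0 0 0 6")

```text
clock: 9.03
eef_pos: [484.1, 90.6, 69.2]
tool_rot: [3.141, 0.001, 0.546]
force: [-0.1, 0.2, -0.3]
width: 22.2
gripper_force: 0.0
```

Emit:
move_arm(targets="-0.48 0 0 0 0 0 6; -0.48 0 0 0 0 0 6; -0.48 0 0 0 0 0 6; -0.48 0 0 0 0 0 6; -0.48 0 0 0 0 0 6")

```text
clock: 9.45
eef_pos: [484.0, 90.6, 69.2]
tool_rot: [3.14, 0.001, 0.023]
force: [0.8, -0.2, 0.3]
width: 22.7
gripper_force: 0.0
```

Emit:
move_arm(targets="-0.48 0 0 0 0 0 0; -0.48 0 0 0 0 0 0; -0.48 0 0 0 0 0 0")

```text
clock: 9.7
eef_pos: [484.0, 90.7, 69.5]
tool_rot: [3.141, 0.001, 0.031]
force: [0.5, -0.8, -0.8]
width: 22.0
gripper_force: 0.0
```

Emit:
move_arm(targets="-0.48 -1.1 1.6 0 0 0 0; -0.48 -1 1.7 0 0 0 0; -0.48 0 1.7 0 0 0 0; -0.48 0 1.7 0 0 0 0; -0.48 0 1.6 0 0 0 0")

```text
clock: 10.12
eef_pos: [465.4, 6.2, 69.9]
tool_rot: [3.142, -0.0, 0.03]
force: [0.2, -0.5, 0.1]
width: 22.2
gripper_force: 0.0
```

Emit:
move_arm(targets="-0.48 0 0 2 0 0 0; -0.48 0 0 2 0 0 0; -0.48 0 0 1.5 0 0 0; -0.48 0 0 0.4 0 0 0; -0.48 0 0 0 0 0 0")

```text
clock: 10.53
eef_pos: [464.7, 7.0, 9.7]
tool_rot: [-3.141, 0.002, 0.029]
force: [-0.8, -0.9, 0.0]
width: 22.3
gripper_force: 0.0
```

Emit:
move_arm(targets="-0.48 0 0 0 0 0 0")

```text
clock: 10.62
eef_pos: [465.4, 7.0, 10.7]
tool_rot: [3.142, 0.0, 0.028]
force: [0.5, -0.6, 0.8]
width: 22.2
gripper_force: 0.0
```

Emit:
move_arm(targets="-0.48 0.5 0.15 0 0 0 0; -0.48 0.5 0 0 0 0 0; -0.48 0.5 0 0 0 0 0; -0.48 0.5 0 0 0 0 0; -0.48 0.5 0 0 0 0 0")

```text
clock: 11.03
eef_pos: [490.3, 6.9, 11.1]
tool_rot: [-3.141, 0.001, 0.029]
force: [-3.9, 0.9, 3.9]
width: 22.5
gripper_force: 1.9
```

Emit:
move_arm(targets="-0.48 0.5 0 0 0 0 0; -0.48 0.5 0 0 0 0 0; -0.48 0.5 0 0 0 0 0; -0.48 0.5 0 0 0 0 0; -0.48 0 0 0 0 0 0")

```text
clock: 11.45
eef_pos: [512.5, 6.9, 10.9]
tool_rot: [3.141, -0.002, 0.028]
force: [-0.9, 1.0, 1.3]
width: 22.3
gripper_force: 0.8
```

```bash
python3 t.py s4 543 7; cat > u.py <<'E'
from h import *
import sys
n=sys.argv[1]; im=shot('scene');save(im,n+'.png')
hsv=cv2.cvtColor(im['color'],cv2.COLOR_RGB2HSV);H,S,V=[hsv[...,i].astype(int) for i in range(3)]
q=proj(im,[float(sys.argv[2]),float(sys.argv[3]),40]).astype(int);print(q)
r=np.zeros(H.shape,bool);r[q[1]-24:q[1]+24,q[0]-24:q[0]+24]=1;r&=(S<45)&(V>60)
k,l,st,c=cv2.connectedComponentsWithStats(r.astype(np.uint8))
for i in range(1,k):
    if st[i,4]>60: print(st[i],c[i],ray(im,*c[i],20))
c=im['color'][q[1]-37:q[1]+38,q[0]-50:q[0]+50]
cv2.imwrite('pics/%s_c.png'%n,cv2.resize(cv2.cvtColor(c,cv2.COLOR_RGB2BGR),None,fx=6,fy=6,interpolation=cv2.INTER_CUBIC))
E
python3 u.py sc4 540 7
```

```text
[512.45785298   6.91955755  10.87000806] [-0.93522911  0.98580222  1.28647328] 22.33814598486167
[378 221   9  21 127] [382.00787402 231.27559055] [512.36935707 -49.45108236  20.        ]
[334 225  16  21 305] [340.99016393 234.95409836] [588.43437576 -25.08558679  20.        ]
[349 233  28  34 748] [361.9959893  249.66042781] [544.31782732   8.68441082  20.        ]
[334 248  12  22 233] [339.06437768 258.25321888] [582.81690446  38.76025247  20.        ]
[333 209]
[321 198  27  35 680] [333.57647059 216.40735294] [542.69672004   8.92727289  20.        ]
[309 219   6  14  67] [311.20895522 225.88059701] [576.81888995 -24.92135263  20.        ]
```

View pics/sc4_c.png

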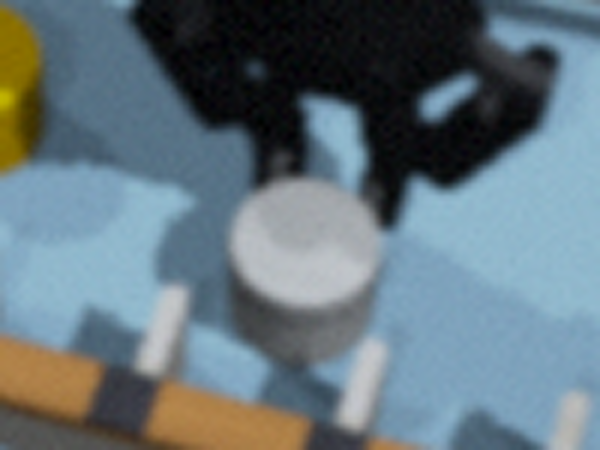

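The crop shows the tin seated in the fingers, upright and lined up between the two dividers of the third bay. I'll push it in with a 1 mm trim to -y.

Emit:
move_arm(targets="-0.48 0.5 0.05 0 0 0 0; -0.48 0.5 0.05 0 0 0 0; -0.48 0.5 0 0 0 0 0; -0.48 0.5 0 0 0 0 0; -0.48 0.5 0 0 0 0 0")

```text
clock: 11.97
eef_pos: [536.4, 6.6, 10.8]
tool_rot: [3.141, -0.0, 0.028]
force: [-1.4, 0.1, 0.7]
width: 22.3
gripper_force: 0.5
```

Emit:
move_arm(targets="-0.48 0.5 0 0 0 0 0; -0.48 0.4 0 0 0 0 0; -0.48 0.3 0 0 0 0 0; -0.48 0.2 0 0 0 0 0; -0.48 0 0 0 0 0 0")

```text
clock: 12.38
eef_pos: [550.2, 7.1, 10.9]
tool_rot: [3.141, -0.001, 0.028]
force: [0.3, 0.1, -0.2]
width: 22.4
gripper_force: 0.0
```

Emit:
move_arm(targets="-0.48 0.3 0 0 0 0 0; -0.48 0.2 0 0 0 0 0; -0.48 0.2 0 0 0 0 0; -0.48 0.2 0 0 0 0 0; -0.48 0 0 0 0 0 0")

```text
clock: 12.8
eef_pos: [559.2, 7.3, 10.9]
tool_rot: [3.141, -0.001, 0.028]
force: [-1.1, -0.0, 0.1]
width: 22.2
gripper_force: 0.1
```

Emit:
move_arm(targets="-0.48 0.1 0 0 0 0 0; -0.48 0.1 0 0 0 0 0; -0.48 0.1 0 0 0 0 0; -0.48 0 0 0 0 0 0")

```text
clock: 13.13
eef_pos: [561.6, 7.4, 10.8]
tool_rot: [-3.142, 0.0, 0.028]
force: [-1.5, 0.5, 1.3]
width: 22.3
gripper_force: 0.6
```

Emit:
move_arm(targets="-0.48 0.1 0 0 0 0 0; -0.48 0.1 0 0 0 0 0; -0.48 0 0 0 0 0 0")

```text
clock: 13.38
eef_pos: [561.7, 7.5, 10.7]
tool_rot: [-3.141, 0.004, 0.028]
force: [-5.8, -0.5, 3.6]
width: 22.2
gripper_force: 2.8
```

Emit:
move_arm(targets="-0.48 0.1 0 0 0 0 0; -0.48 0.1 0 0 0 0 0; -0.48 0 0 0 0 0 0")

```text
clock: 13.63
eef_pos: [561.8, 7.5, 10.6]
tool_rot: [-3.14, 0.007, 0.028]
force: [-9.4, -0.9, 7.1]
width: 21.9
gripper_force: 4.8
```

```bash
python3 t.py s5 594 8;python3 u.py sc5 594 8
```

```text
[561.78298602   7.49738302  10.62164396] [-9.42627837 -0.90566576  7.11523817] 21.900416939778513
[ 307  218   50   56 1513] [332.38334435 244.93522802] [600.27286101   5.52340003  20.        ]
[325 232]
[301 219  47  35 718] [325.64206128 233.29387187] [583.33968667   6.15634241  20.        ]
[301 246  37  10 164] [314.99390244 251.49390244] [ 6.26597253e+02 -3.72207860e-01  2.00000000e+01]
```

View pics/sc5_c.png

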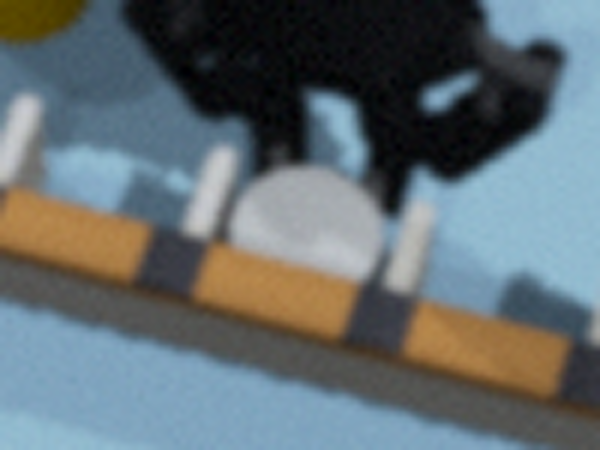

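The crop shows the tin between the right dividers, with the force rising against a stop. To be sure that's the back wall and not the fingers meeting the dividers, I'll back off, shut the fingers and press once more at the middle.

Emit:
move_arm(targets="-0.48 -1 0 0 0 0 0; -0.48 -1 0 0 0 0 0; -1 0 -0.1 0 0 0 0; -1 0 0 0 0 0 0; -1 0 0 0 0 0 0")

```text
clock: 14.15
eef_pos: [547.0, 8.1, 11.1]
tool_rot: [3.141, -0.002, 0.028]
force: [0.0, -0.3, -0.5]
width: -0.1
gripper_force: 0.0
```

Emit:
move_arm(targets="-1 0.2 0 0 0 0 0; -1 0.3 0 0 0 0 0; -1 0.2 0 0 0 0 0; -1 0.2 0 0 0 0 0; -1 0 0 0 0 0 0")

```text
clock: 14.57
eef_pos: [555.4, 8.2, 10.8]
tool_rot: [3.141, -0.001, 0.028]
force: [0.7, -0.4, 0.3]
width: 0.1
gripper_force: 0.0
```

Emit:
move_arm(targets="-1 0.2 0 0 0 0 0; -1 0.1 0 0 0 0 0; -1 0.1 0 0 0 0 0; -1 0 0 0 0 0 0")

```text
clock: 14.9
eef_pos: [558.6, 8.3, 10.8]
tool_rot: [3.142, -0.0, 0.028]
force: [-1.3, 0.8, -0.7]
width: -0.0
gripper_force: 0.0
```

Emit:
move_arm(targets="-1 0.1 0 0 0 0 0; -1 0.1 0 0 0 0 0; -1 0 0 0 0 0 0")

```text
clock: 15.15
eef_pos: [558.8, 8.3, 10.7]
tool_rot: [-3.141, 0.003, 0.028]
force: [-5.4, -0.2, 3.7]
width: 0.1
gripper_force: 2.6
```

Emit:
move_arm(targets="-1 0.1 0 0 0 0 0; -1 0.1 0 0 0 0 0; -1 0 0 0 0 0 0")

```text
clock: 15.4
eef_pos: [558.7, 8.4, 10.6]
tool_rot: [-3.14, 0.007, 0.027]
force: [-8.7, -1.2, 7.5]
width: -0.0
gripper_force: 4.5
```

With the fingers shut it stops at the same tin position, so the tin is against the back wall. I'll retreat and take a last look.

Emit:
move_arm(targets="-1 -0.5 0 0 0 0 0; -1 -1 0 0 0 0 0; -1 -2 0 0 0 0 0; -1 -2 0 0 0 0 0; -1 -1 0 -2 0 0 0")

```text
clock: 15.82
eef_pos: [493.9, 6.7, 28.9]
tool_rot: [-3.141, 0.005, 0.027]
force: [-0.4, 0.1, 0.1]
width: 0.2
gripper_force: 0.0
```

Emit:
move_arm(targets="-1 0 0 -3 0 0 0; -1 0 0 -3 0 0 0; -1 0 0 -3 0 0 0; -1 0 0 0 0 0 0; -1 0 0 0 0 0 0")

```text
clock: 16.23
eef_pos: [499.7, 6.9, 122.5]
tool_rot: [-3.142, -0.006, 0.029]
force: [-0.1, 0.1, -0.2]
width: 0.1
gripper_force: 0.0
```

```bash
python3 - <<'E'
from h import *
a=shot('side');b=shot('scene')
q=proj(a,[594,9,40]).astype(int);r=proj(b,[594,9,40]).astype(int)
f=lambda im,q:cv2.resize(cv2.cvtColor(im['color'][q[1]-75:q[1]+75,q[0]-50:q[0]+50],cv2.COLOR_RGB2BGR),(400,600),interpolation=cv2.INTER_CUBIC)
cv2.imwrite('pics/f.png',np.hstack([f(a,q),f(b,r)]))
E
```

```text
(no output)
```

View pics/f.png

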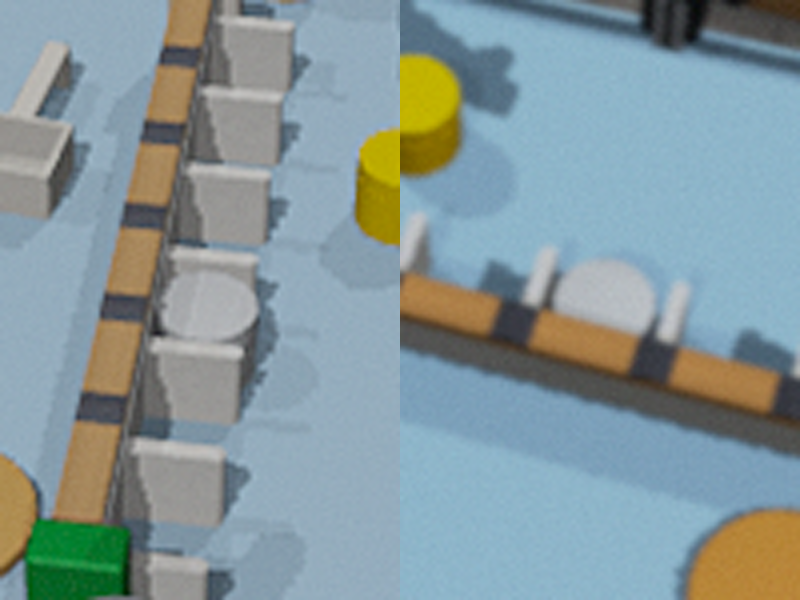

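The side crop shows the tin at (208,305), upright and fully in the third bay from the green block, against the back. The fingers are clear of everything, so I'll hand in.

```bash
python3 -c "
from cell import order
print(order.finish_job())"
```

```text
the job is handed in; nothing more can be done
None
```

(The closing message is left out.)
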